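# Contact-check both terminals of a fuel-cell block, then park it on its pins

## Task

Check the fuel-cell block on the bench tester: with the block upright and at bench level, push its front terminal (the face opposite the drilled ear) squarely against the middle of the sprung contact bar until the bar is fully in, and keep it there for a moment; then turn the block, take it anew so that no finger is in the way, and do the same with its side terminal. Finally park the block upright on the stand, flat on its plate with both pins through the two holes of its ear, and let go. Don't tip the block over, and leave the glassware and tools where they are.

Things in the scene. Friction and masses are not known exactly. Their poses are not given: they have to be found in the camera images.
- cell: Fuel-cell block: upright grey block 56 (its x) x 60 (y) x 80 mm tall, 0.45 kg, loose, standing left or right. A metal ear juts 40 mm from its -x face, 60 wide, from 20 to 30 mm above the base; above it all faces are free. Copper terminals, folded over the top edge, on the +x (front) and +y (side) faces. A 9 mm high stub on top. Origin: centre of the block's underside, ear not counted; z up.
- front_terminal (a point): Middle of the front terminal: on the face opposite the ear (+x), 28 mm from the cell's origin axis, 44 mm above the cell's base.
- side_terminal (a point): Middle of the side terminal: on the cell's +y face (the left one seen from the ear's side; the right one, -y, is bare), 30 mm from the cell's origin axis, 44 mm above its base.
- ear_hole_a (a point): Centre of one ear hole (12 mm diameter), at the ear's underside: cell x = -48, y = +18, z = +20 mm.
- ear_hole_b (a point): Centre of the other ear hole: cell x = -48, y = -18, z = +20 mm.
- tester: Bench tester, fixed, turned up to 0.25 rad: white housing 150 mm wide with two meters on top; 70 mm high from 30 to 80 mm behind the bar's face, 95 mm high from 80 to 160 mm (meters to 110). Origin on the bench straight below the middle of the bar's face when the bar is out. x points from that face into the housing (push direction), y along the bar, z up.
- bar_face (a point): Middle of the contact bar's face, 44 mm above the bench; moves with the bar. The bar is a steel plate 80 mm wide (tester y), 10 mm thick, from 18 to 70 mm above the bench, so a finger on the face that should meet it gets in the way.
- contact_bar (a joint): Travel of the sprung contact bar along tester x: 0 when out, 0.007 m when pushed fully in against its stop. It takes about 2 N to start and 6 N to push fully in, and springs back out by itself.
- stand: Parking stand, fixed: plate 10 mm thick, x -70 to +36, y -43 to +43 mm, with two upright pointed 8 mm pins at x = -48, y = +18 and -18 mm, tips 48 mm above the bench. Origin on the bench, z up. The parked cell's axes coincide with the stand's, its origin 10 mm above the stand's, base flat on the plate, pins showing 8 mm above the ear.
- pin_a (a point): Point on the axis of the pin at stand y = +18 mm, 30 mm above the bench, where hole a's centre is when the cell is parked.
- pin_b (a point): Point on the axis of the pin at stand y = -18 mm, 30 mm above the bench, where hole b's centre is when the cell is parked.
- vial_left: Bystander: small capped glass vial, 30 mm across, 52 mm tall. Origin at the centre of its underside.
- vial_right: Bystander: small capped glass vial, 30 mm across, 52 mm tall. Origin at the centre of its underside.
- beaker: Bystander: open glass beaker, 68 mm across, 90 mm tall. Origin at the centre of its underside.
- blue_capped_bottle: Bystander: clear bottle with a blue cap, 70 mm across, 140 mm tall. Origin at the centre of its underside.
- amber_bottle: Bystander: amber bottle, 66 mm across, 130 mm tall. Origin at the centre of its underside.
- screwdriver: Bystander: screwdriver lying flat, 170 mm long. Origin underneath, near its middle.
- pipette: Bystander: hand pipette lying flat, about 225 mm long, 24 mm wide, 22 mm high. Origin underneath, near its middle.
There are look-alikes about, which are no part of the job. What is shaped like the cell but black or turquoise is not meant.

How it is judged:
On the way, in this order (a step that is already met when the one before it is completed fails the run):
1. the front terminal is pressed squarely on the middle of the contact bar and the bar is fully in (5.5 mm or more of its 7 mm) (value of joint contact_bar above 0.0055 m and contact force between cell and tester above 1.5 N and horizontal distance between front_terminal and bar_face below 0.015 m and angle between the x axis of cell and the x axis of tester, either way round below 0.1 rad and height (world z) of cell below 0.015 m and angle between cell's own z axis and vertical below 0.1 rad), for 0.3 s.
2. the side terminal is pressed squarely on the middle of the contact bar and the bar is fully in (5.5 mm or more of its 7 mm) (value of joint contact_bar above 0.0055 m and contact force between cell and tester above 1.5 N and horizontal distance between side_terminal and bar_face below 0.015 m and angle between the y axis of cell and the x axis of tester, either way round below 0.1 rad and height (world z) of cell below 0.015 m and angle between cell's own z axis and vertical below 0.1 rad), for 0.3 s.
At the end, for the whole second after the job is handed in: the cell stands still and upright (within 0.05 rad) with its base down on the stand's plate (within 2.5 mm) and both pins through the ear's holes (each hole's centre within 4 mm of its pin's axis); the contact bar is out again (horizontal distance between ear_hole_a and pin_a below 0.004 m and horizontal distance between ear_hole_b and pin_b below 0.004 m and height (world z) of cell between 0.008 and 0.0125 m and angle between cell's own z axis and vertical below 0.05 rad and linear speed of cell below 0.01 m/s and value of joint contact_bar below 0.001 m); the robot touches nothing.
It fails at once if the cell is tipped over (more than 0.5 rad from upright) (angle between cell's own z axis and vertical above 0.5 rad).
It fails at once if a bystander (glassware or tool) is moved more than 30 mm (distance of any of vial_left, vial_right, beaker, blue_capped_bottle, amber_bottle, screwdriver, pipette from where it was at the start of the episode above 0.03 m).
It also fails if it takes over 70 s, if anything falls off the work surface, if the arm or the gripper's body presses on something with over 40 N, if the wrist force passes 120 N, or if a joint passes its speed limit or range.

## Robot

A 7-joint arm with a two-finger parallel gripper is mounted at the origin on the work surface. World frame = base frame: x ahead of the robot, y to its left, z up, the work surface at z = 0. Lengths are in m, angles in rad, forces in N, time in s.
With the tool pointing down it reaches from about 0.425 to 0.925 m from the base axis. Payload 6.8 kg.
Tool frame: the origin (TCP) lies midway between the tips of the shut fingers; the grasp point (between the pads) lies 19 mm behind it; z points along the fingers, y is the line along which they close (so a half turn about z gives the same grasp; the last joint's range is limited). The gripper opens to 85 mm and grips with 20 to 120 N. Pads are 22 mm wide; open, the fingers measure 114 mm over their backs; the gripper's body (76 mm by 85 mm) begins 54 mm behind the grasp point. The pads swing forward as they close: fully open they stand 13 mm farther back than shut.
Start: joints at [-1.234, 0.477, 0.022, 1.555, -0.011, 1.109, -0.083], TCP at [0.29, 0.609, 0.231] pointing down, gripper open.
Joint ranges: [-2.96, 2.96], [-0.34, 2.1], [-1.41, 1.46], [0.24, 2.44], [-1.37, 4.51], [0.17, 1.92], [-2.96, 2.96]. Speed limits (rad/s): [2.39, 2.39, 3.14, 3.14, 3.14, 3.14, 3.14].

## Interface

Orientations are given as a rotation vector (axis times angle).
In Python, from bench import r gives the robot as it stands. The module is installed in compiled form; this text tells all that it offers.
- The arm moves only by the tool apply_moves, never from a script. Its argument "rows" is a list of rows, each a list of 6 numbers: the shift along the tool's x, y, z scaled (see below), then the turn, a rotation vector about the tool's x, y, z scaled (see below). A call has 1 to 5 rows; each row is the pose to reach, as a shift and turn from the pose commanded when the call began, along the tool's axes at that moment; what a row does not reach only later rows make up. The controller multiplies each number of a shift by 0.25 m and each number of a turn by 90 degrees. A row lasts 1/8 s, in which the tool goes at most 62.5 mm and 10.7 degrees, less where a joint would pass 70% of its speed; a pose out of reach is approached as far as the arm can. A call with a number of a shift or a turn outside -1 to 1 is refused whole. A call with a gripper value outside its range is refused whole. "claw" is the opening, from 0 (shut) to 1 (fully open), set as the call begins (left out, the last holds). The fingers move at their own pace and stop on an object; "newtons" is the grip in N (left out, the last holds). Time passes only in rows, so rows that repeat a pose let the fingers close. It gives the time, the measured TCP pose, the force, the opening and the grip force at its end, in the units of the state.
- r.get_obs(): the state, without advancing time (a new reading comes with each control period).
- r.grab_frame(name): name is "scene" or "top" or "wrist"; returns a dict with "pixels" (400x640x3 uint8, red, green, blue), "intrinsics" (3x3 intrinsics, pixels), "eye" and "attitude" of the camera in the world. Camera axes: x right, y up, looking along -z (the intrinsics and any distortion apply to the point x, -y, -z); pixel columns grow to the right and rows downward; lengths in m; the calibration is good to about 2 mm. A picture is of the moment at which its call begins. There is no depth.
- r.hand_in(): hands the job in; it is judged then, once.
Trained networks look in a picture, given as the dict that the camera call returned (one of the last four; its "shot" number tells which), for a name from the list of things; names that differ only in an ending like _2 or _b are one class to them, and where a whole thing is asked for, a point or a joint stands for the part that bears it (a point fixed in the world has none). Each returns a list of dicts, best first, with "conf" (0 to 1); they miss things now and then, are a little off and sometimes report something else, mostly with a low value. They report only what shows in the picture. A call takes as long as a camera call. They do not tell look-alikes from the thing itself.
- r.search_frame(picture, thing): "rect" ([left, top, width, height] in pixels, round what is visible of it).
- r.outline_of(picture, thing): "pixels" (400x640 bool, what is visible of it) and "rect" ([left, top, width, height] in pixels, round what is visible of it).
- r.landmark_of(picture, thing): "point" ([column, row] in pixels: a listed point, or the origin of a listed thing).
The state is a dict: "clock": time; "joints": joint angles; "qvel": joint speeds; "tau": joint torques, N m; "tcp_pos": TCP position; "orientation": TCP orientation; "contact_force": force on the tool from outside, world axes, zero at the start; "moment": the same for the moment, N m; "grip_width": finger opening in m; "gripper_force": force on a finger pad.
Only numpy, scipy, OpenCV 4.12 (cv2) and the standard library are available. Lean on these libraries where they do the work, as an engineer would, in place of code of your own. Each camera call takes 0.05 s, during which the arm holds its last target. There are 200 camera calls.

## Working session

There is one attempt and no reset: what is moved stays moved. The work goes in short steps, Python scripts to look and compute and a tool call to move; the robot and the scene stay as the last step left them, time stands still between calls to the robot, and variables do not carry over. Pictures are saved under pics/ and viewed, at most 10 in all, crops included, and the job is handed in when it is done.

Besides the shell and the picture viewer there is one more tool, called after "Emit:" in YAML: its name, and indented under it one key for each argument. apply_moves: Moves the arm, as the interface text tells. Its arguments: {"type":"object","properties":{"rows":{"type":"array","items":{"type":"array","items":{"type":"number"}}},"claw":{"type":"number"},"newtons":{"type":"number"}},"required":["rows"]}

```bash
mkdir -p pics
cat > h.py <<'E'
import numpy as np, cv2
from scipy.spatial.transform import Rotation as R
from bench import r
def proj(f,P):
    P=np.atleast_2d(P); A=np.array(f["attitude"]); 
    A=A if A.shape==(3,3) else R.from_rotvec(A).as_matrix() if A.size==3 else R.from_quat(A).as_matrix()
    c=(P-np.array(f["eye"]))@A; q=np.c_[c[:,0],-c[:,1],-c[:,2]]@np.array(f["intrinsics"]).T
    return q[:,:2]/q[:,2:]
def back(f,px,z):
    A=np.array(f["attitude"]); A=A if A.shape==(3,3) else R.from_rotvec(A).as_matrix()
    d=np.linalg.inv(np.array(f["intrinsics"]))@np.array([px[0],px[1],1.]); d=A@(d*[1,-1,-1])
    e=np.array(f["eye"]); return e+d*(z-e[2])/d[2]
def save(f,n): cv2.imwrite("pics/"+n+".png",f["pixels"][:,:,::-1])
Z=dict(cell=0,front_terminal=.044,side_terminal=.044,ear_hole_a=.02,ear_hole_b=.02,tester=0,bar_face=.044,stand=0,pin_a=.03,pin_b=.03,vial_left=0,vial_right=0,beaker=0,blue_capped_bottle=0,amber_bottle=0,screwdriver=0,pipette=0)
def marks(f,names=Z,k=3):
    for n in names:
        for d in r.landmark_of(f,n)[:k]: print(n,round(d["conf"],2),np.round(d["point"],0),np.round(back(f,d["point"],Z[n])[:2],3))
E
python3 - <<'E'
from h import *
print(r.get_obs())
for n in("top","scene"):
    f=r.grab_frame(n); save(f,n); print(n,f["eye"],f["attitude"],f["intrinsics"],f.keys())
    marks(f)
E
```

```text
{'clock': 0.0, 'joints': array([-1.23408474,  0.47780706,  0.02234936,  1.55647759, -0.01151087,
        1.10930259, -0.08308358]), 'qvel': array([-0.00012804, -0.00067349,  0.00134344,  0.0007976 ,  0.00028976,
        0.00074078, -0.00062568]), 'tau': array([-2.31054255e-04, -5.96462059e+01,  1.60763819e+00, -2.81191528e+01,
        1.24164834e-02,  9.31455928e-03, -1.01692713e-06]), 'tcp_pos': array([0.29020001, 0.60875964, 0.23031021]), 'orientation': array([-6.92863152e-01, -3.06394831e+00,  2.89826443e-03]), 'contact_force': array([-0.52599063,  0.23412164, -0.38155339]), 'moment': array([ 0.04962145,  0.03496273, -0.01526708]), 'gripper_force': 0.0, 'grip_width': 0.08519278068722147}
top [0.33735246 0.08849487 1.51610063] [ 0.08281705 -0.10145725 -1.56715572] [[486.60239763   0.         314.96097197]
 [  0.         486.60239763 200.54322661]
 [  0.           0.           1.        ]] dict_keys(['pixels', 'intrinsics', 'eye', 'attitude', 'shot'])
cell 0.95 [146. 204.] [0.505 0.597]
cell 0.93 [309. 161.] [0.641 0.091]
cell 0.89 [365. 254.] [ 0.348 -0.084]
front_terminal 0.95 [26
[... 2373 characters left out ...]
37]
stand 0.67 [198. 198.] [ 0.474 -0.294]
pin_a 0.95 [204. 201.] [ 0.518 -0.252]
pin_a 0.58 [185. 200.] [ 0.523 -0.308]
pin_a 0.16 [377. 201.] [0.434 0.252]
pin_b 0.95 [204. 201.] [ 0.518 -0.252]
pin_b 0.58 [185. 200.] [ 0.523 -0.308]
pin_b 0.16 [377. 201.] [0.434 0.252]
vial_left 0.68 [362. 253.] [0.619 0.22 ]
vial_right 0.68 [200. 234.] [ 0.621 -0.229]
vial_right 0.46 [452. 230.] [0.493 0.47 ]
beaker 0.6 [413. 270.] [0.657 0.353]
beaker 0.59 [185. 201.] [ 0.495 -0.325]
blue_capped_bottle 0.96 [161. 256.] [ 0.712 -0.299]
amber_bottle 0.59 [371. 300.] [0.764 0.25 ]
amber_bottle 0.4 [139. 207.] [ 0.544 -0.448]
screwdriver 0.6 [141. 207.] [ 0.544 -0.444]
pipette 0.67 [451. 232.] [0.503 0.466]
```

View pics/top.png

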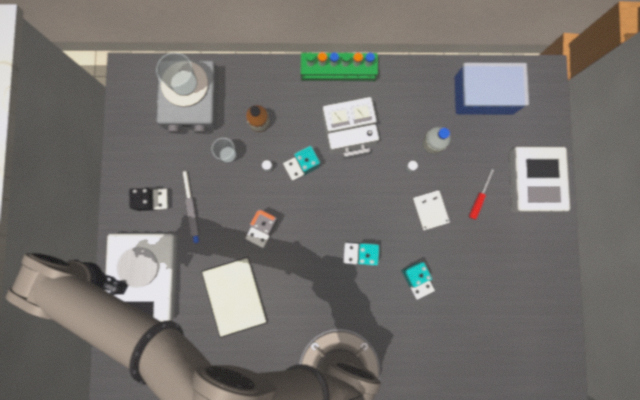

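View pics/scene.png

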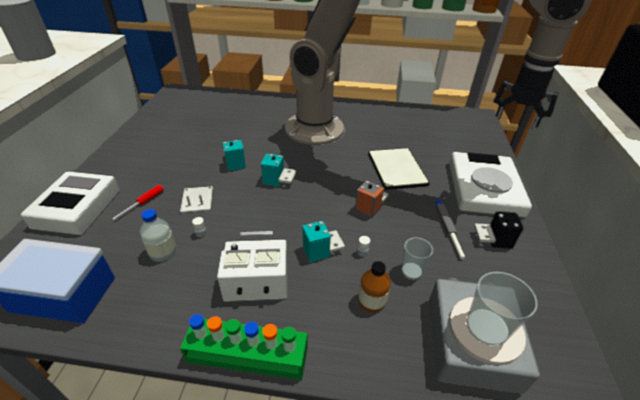

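Top view: the real cell (orange and grey) is at about px (262,228), with its ear toward the robot. The tester bar is at about (356,152). The stand is at about (432,210), with its pins on the far edge at (421,199) and (436,195). The black and turquoise blocks are look-alikes, and the scene view agrees with this. Next I'll hover over the cell.

```bash
cat >> h.py <<'E'
def go(x,y,z,phi,half=0):
    """numbers for tool down at TCP x,y,z with tool y axis at angle phi (deg, mod 180)"""
    o=r.get_obs(); T=R.from_rotvec(o["orientation"]); M=T.as_matrix(); p=np.array(o["tcp_pos"])
    best=None
    for k in (0,180):
        a=np.radians(phi+k); ty=np.array([np.cos(a),np.sin(a),0]); tz=np.array([0,0,-1.]); tx=np.cross(ty,tz)
        v=(T.inv()*R.from_matrix(np.c_[tx,ty,tz])).as_rotvec()
        if best is None or np.linalg.norm(v)<np.linalg.norm(best): best=v
    s=M.T@(np.array([x,y,z])-p)
    print("t %.2f"%o["clock"],"tcp",np.round(p,4),"ydir %.1f"%np.degrees(np.arctan2(M[1,1],M[0,1])),"j7 %.2f j1 %.2f"%(o["joints"][6],o["joints"][0]),"F",np.round(o["contact_force"],1),"w %.3f g %.0f"%(o["grip_width"],o["gripper_force"]))
    print("shift",np.round(s/.25,3),"turn",np.round(np.degrees(best)/90,3),"steps",np.round(np.linalg.norm(s)/.0625,1),np.round(np.degrees(np.linalg.norm(best))/10.7,1))
E
python3 -c "
from h import *
go(.42,.22,.25,72)"
```

```text
t 1.80 tcp [0.2905 0.6093 0.2313] ydir 64.5 j7 -0.08 j1 -1.23 F [-0.7 -0.2  0. ] w 0.085 g 0
shift [-1.138 -1.183 -0.075] turn [ 0.     0.    -0.083] steps 6.6 0.7
```

Emit:
apply_moves:
  rows:
    - [-0.22,-0.23,-0.02,0,0,-0.04]
    - [-0.44,-0.46,-0.04,0,0,-0.08]
    - [-0.63,-0.65,-0.06,0,0,-0.08]
    - [-0.8,-0.83,-0.075,0,0,-0.08]
    - [-0.97,-1.0,-0.075,0,0,-0.08]
  claw: 1

```text
clock: 2.42
tcp_pos: [0.3905, 0.3118, 0.2497]
orientation: [0.499, 3.101, 0.002]
contact_force: [1.9, 0.6, 0.7]
grip_width: 0.0854
gripper_force: 0.0
```

Emit:
apply_moves:
  rows:
    - [-0.17,-0.18,0,0,0,0]
    - [-0.17,-0.18,0,0,0,0]
    - [-0.17,-0.18,0,0,0,0]

```text
clock: 2.8
tcp_pos: [0.416, 0.2582, 0.2494]
orientation: [0.499, 3.102, 0.001]
contact_force: [0.5, 1.5, 0.2]
grip_width: 0.0855
gripper_force: 0.0
```

Run:
```python
from h import *
f=r.grab_frame("wrist"); save(f,"w1"); print(f["eye"],f["attitude"],f["intrinsics"])
marks(f,["cell","front_terminal","side_terminal","ear_hole_a"],2)
go(.42,.22,.25,72)
```

```text
[0.34042247 0.28164914 0.39118135] [-0.27130374 -0.19631659  1.24058308] [[280.38821956   0.         319.85078751]
 [  0.         280.38821956 199.61471599]
 [  0.           0.           1.        ]]
cell 0.95 [ 84. 193.] [ 0.344 -0.08 ]
cell 0.93 [573. 155.] [0.51  0.597]
front_terminal 0.86 [622. 152.] [0.505 0.62 ]
front_terminal 0.56 [256. 348.] [0.649 0.073]
side_terminal 0.96 [282. 345.] [0.656 0.116]
side_terminal 0.88 [596. 139.] [0.48 0.59]
ear_hole_a 0.98 [296. 314.] [0.626 0.147]
ear_hole_a 0.95 [548. 162.] [0.5   0.549]
t 3.05 tcp [0.4156 0.2589 0.249 ] ydir 71.9 j7 0.59 j1 -0.80 F [ 0.6 -0.8 -0.3] w 0.085 g 0
shift [-0.065 -0.142 -0.004] turn [-0.    -0.    -0.002] steps 0.6 0.0
```

View pics/w1.png

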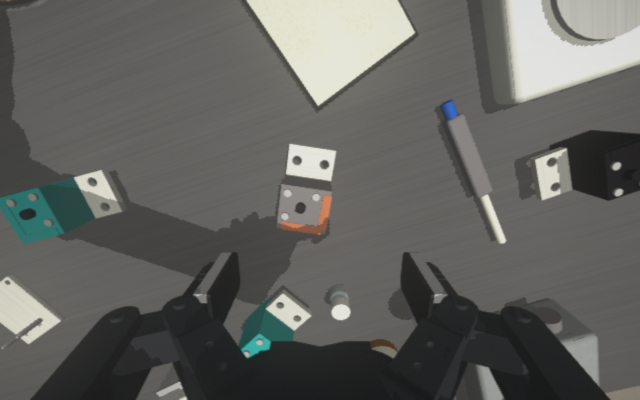

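Wrist view: the cell is in the centre. Its ear holes are at (296,160) and (324,164), the stub at (300,208), and copper shows on the lower and right edges (front and side).

```bash
cat >> h.py <<'E'
def pose_cell(f,near,zb=0.,rad=.08):
    """cell origin & yaw from landmark nets, least squares over hits within rad of `near` (xy)"""
    from scipy.optimize import least_squares
    L=dict(cell=(0,0,0),front_terminal=(.028,0,.044),side_terminal=(0,.030,.044),ear_hole_a=(-.048,.018,.02))
    H=[]
    for n,l in L.items():
        for d in r.landmark_of(f,n):
            w=back(f,d["point"],l[2]+zb)
            if d["conf"]>.3 and np.linalg.norm(w[:2]-near)<rad: H.append((n,np.array(d["point"]),w[:2]));print(n,round(d["conf"],2),np.round(d["point"],0),np.round(w[:2],4))
    hs=[h for h in H if h[0]=="ear_hole_a"][:2]
    return H
E
python3 - <<'E'
from h import *
f=r.grab_frame("wrist")
pose_cell(f,np.array([.44,.22]))
a=back(f,(324,164),.03)[:2]; b=back(f,(296,160),.03)[:2]; print(a,b,np.linalg.norm(a-b))
x=np.array([[0,1],[-1,0]])@(a-b); x/=np.linalg.norm(x); print("yaw",np.degrees(np.arctan2(x[1],x[0])),"org",(a+b)/2+.048*x, "stub",back(f,(300,208),.089))
E
```

```text
cell 0.83 [306. 192.] [0.443  0.2278]
side_terminal 0.69 [328. 206.] [0.4584 0.2541]
side_terminal 0.68 [306. 190.] [0.4295 0.234 ]
ear_hole_a 0.82 [322. 163.] [0.4067 0.263 ]
ear_hole_a 0.67 [299. 159.] [0.3911 0.2358]
[0.40646052 0.26586667] [0.39021127 0.2330499 ] 0.036619374854075314
yaw -26.342343766973073 org [0.44135151 0.22815907] stub [0.43535958 0.2268935  0.089     ]
```

```bash
python3 -c "
from h import *
go(.441,.228,.042,64)"
```

```text
t 3.30 tcp [0.416  0.2579 0.2491] ydir 71.7 j7 0.59 j1 -0.80 F [-0.3 -0.2  1.4] w 0.085 g 0
shift [-0.132 -0.082  0.828] turn [-0.    -0.     0.086] steps 3.4 0.7
```

Emit:
apply_moves:
  rows:
    - [-0.13,-0.08,0.1,0,0,0.086]
    - [-0.13,-0.08,0.3,0,0,0.086]
    - [-0.13,-0.08,0.5,0,0,0.086]
    - [-0.13,-0.08,0.68,0,0,0.086]
    - [-0.13,-0.08,0.828,0,0,0.086]

```text
clock: 3.92
tcp_pos: [0.4404, 0.2283, 0.0405]
orientation: [-0.707, -3.061, 0.001]
contact_force: [-0.4, 0.7, -0.4]
grip_width: 0.0853
gripper_force: 0.0
```

Emit:
apply_moves:
  rows:
    - [0,0,0,0,0,0]
    - [0,0,0,0,0,0]
    - [0,0,0,0,0,0]
    - [0,0,0,0,0,0]
  claw: 0
  newtons: 40

```text
clock: 4.42
tcp_pos: [0.441, 0.2286, 0.043]
orientation: [0.707, 3.06, 0.002]
contact_force: [0.2, -0.1, -3.6]
grip_width: 0.0596
gripper_force: 45.0
```

```bash
python3 -c "
from h import *
f=r.grab_frame('wrist');save(f,'w2')
go(.47,.10,.2,64)"
```

```text
t 4.47 tcp [0.4409 0.2286 0.0428] ydir 64.0 j7 0.62 j1 -0.71 F [-0.1  0.3 -4.2] w 0.060 g 45
shift [-0.331 -0.411 -0.629] turn [ 0.001  0.    -0.   ] steps 3.3 0.0
```

View pics/w2.png

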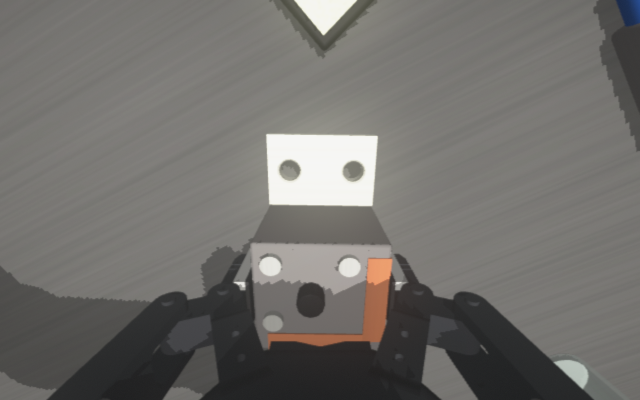

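The grip is square: holes at (289,170) and (353,171), terminals clear. I'll compute the cell's offset in the hand and zoom in on the tester and stand in the saved top view.

Run:
```python
from h import *
f=r.grab_frame("wrist"); o=r.get_obs(); M=R.from_rotvec(o["orientation"]).as_matrix()
a=back(f,(353,171),.03)[:2]; b=back(f,(289,170),.03)[:2]; print(np.linalg.norm(a-b))
x=np.array([[0,1],[-1,0]])@(a-b); x/=np.linalg.norm(x); c=(a+b)/2+.048*x
print("yaw",np.degrees(np.arctan2(x[1],x[0])),"org",c,"tool offset",M.T@np.r_[c-o["tcp_pos"][:2],0])
M2=np.linalg.inv(np.array(f["attitude"]).size and M); print("cam in tool",M.T@(np.array(f["eye"])-o["tcp_pos"]), "view dir tool",M.T@(R.from_rotvec(f["attitude"]).as_matrix()@[0,0,-1]))
im=cv2.imread("pics/top.png")
A=cv2.resize(im[92:162,310:390],None,fx=5,fy=5,interpolation=cv2.INTER_CUBIC)
B=cv2.resize(im[175:245,395:475],None,fx=5,fy=5,interpolation=cv2.INTER_CUBIC)
cv2.imwrite("pics/crop.png",np.hstack([A,B]))
```

```text
0.03590365812778858
yaw -26.940041144285438 org [0.44208482 0.22638343] tool offset [-2.04073515e-03 -1.39498611e-03 -3.33303026e-07]
cam in tool [ 0.07898518 -0.00122445 -0.14196787] view dir tool [-3.08763659e-01 -4.32211329e-04  9.51138694e-01]
```

View pics/crop.png

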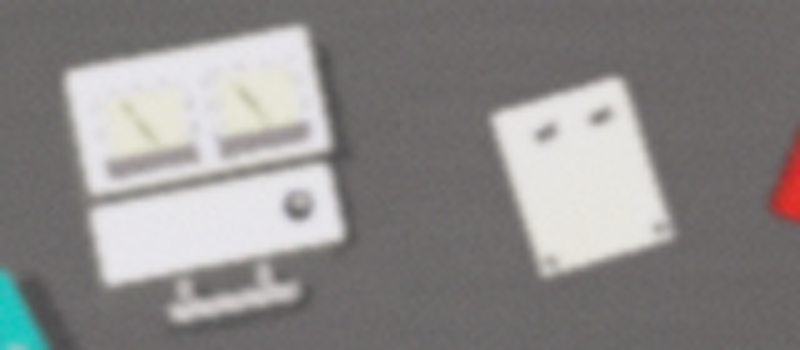

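The crop shows the tester's housing edges, the bar and the stand plate's corners, so I'll convert these to poses.

Run:
```python
from h import *
f=r.grab_frame("top")
g=lambda p,z:back(f,p,z)[:2]
def line(n,p,q,z):
    a,b=g(p,z),g(q,z); d=a-b; print(n,a.round(4),b.round(4),"len",round(np.linalg.norm(d),4),"yaw",np.degrees(np.arctan2(-d[0],d[1])).round(2)); return a,b
fl=line("front70",(330.6,149.4),(379.4,140),.07)
line("rear95",(323,106),(371.2,97),.095)
ba=line("bar",(344.4,156),(369.6,151.6),.07)
c=[g(p,.01) for p in [(413,198),(439.4,190.6),(450,222.6),(424,230.6)]]
# stand model: corners pins side x=-70; +x toward robot
S=np.array([[-.07,-.043],[-.07,.043],[.036,.043],[.036,-.043]])
C=np.array(c); m=[C.mean(0),S.mean(0)]
best=None
U,s,Vt=np.linalg.svd((S-m[1]).T@(C-m[0])); Rm=(U@Vt).T; print("det",np.linalg.det(Rm),"stand yaw",np.degrees(np.arctan2(Rm[1,0],Rm[0,0])),"org",m[0]-Rm@m[1],"res",np.abs((S-m[1])@Rm.T+m[0]-C).max())
org=m[0]-Rm@m[1]
for y in(.018,-.018): print(org+Rm@[-.048,y])
for t in("bar_face",): 
  print(proj(f,[[.65,-.053,.044]]))
go(.47,.1,.2,64)
```

```text
front70 [0.6641 0.0241] [ 0.6938 -0.1245] len 0.1515 yaw 11.3
rear95 [0.7916 0.0478] [ 0.8203 -0.0979] len 0.1485 yaw 11.15
bar [ 0.6439 -0.0176] [ 0.6577 -0.0942] len 0.0778 yaw 10.25
det 0.9999999999999996 stand yaw -163.2082696484018 org [ 0.46861953 -0.29799404] res 0.0008231069957428394
[ 0.51977296 -0.30135965]
[ 0.50937279 -0.26689464]
[[355.24994451 155.83639032]]
t 4.58 tcp [0.4408 0.2285 0.0426] ydir 64.0 j7 0.62 j1 -0.71 F [ 0.3 -0.1 -0.8] w 0.059 g 45
shift [-0.331 -0.41  -0.63 ] turn [ 0.  0. -0.] steps 3.3 0.0
```

```bash
python3 -c "
from h import *
go(.588,-.068,.2,101.1)"
```

```text
t 4.58 tcp [0.4408 0.2285 0.0426] ydir 64.0 j7 0.62 j1 -0.71 F [ 0.3 -0.1 -0.8] w 0.059 g 45
shift [-1.05  -0.807 -0.63 ] turn [ 0.     0.    -0.412] steps 5.9 3.5
```

Emit:
apply_moves:
  rows:
    - [0,0,-0.25,0,0,0]
    - [-0.05,-0.04,-0.48,0,0,-0.1]
    - [-0.22,-0.17,-0.6,0,0,-0.2]
    - [-0.4,-0.31,-0.63,0,0,-0.3]
    - [-0.58,-0.45,-0.63,0,0,-0.41]

```text
clock: 5.2
tcp_pos: [0.5216, 0.0644, 0.2009]
orientation: [-0.294, 3.125, 0.001]
contact_force: [1.3, 0.7, -3.7]
grip_width: 0.0593
gripper_force: 47.4
```

```bash
python3 -c "
from h import *
go(.588,-.068,.2,101.1)"
```

```text
t 5.20 tcp [0.5216 0.0644 0.2009] ydir 100.8 j7 1.57 j1 -0.37 F [ 1.3  0.7 -3.7] w 0.059 g 47
shift [-0.162 -0.57   0.004] turn [ 0.     0.002 -0.004] steps 2.4 0.0
```

Emit:
apply_moves:
  rows:
    - [-0.06,-0.22,0,0,0,0]
    - [-0.12,-0.43,0,0,0,0]
    - [-0.162,-0.57,0.1,0,0,0]
    - [-0.162,-0.57,0.3,0,0,0]
    - [-0.162,-0.57,0.5,0,0,0]

```text
clock: 5.82
tcp_pos: [0.5864, -0.0674, 0.0735]
orientation: [-0.284, 3.128, -0.0]
contact_force: [1.0, 0.0, -4.3]
grip_width: 0.0596
gripper_force: 47.4
```

Run:
```python
from h import *
f=r.grab_frame("scene"); save(f,"s2"); marks(f,["bar_face","front_terminal"])
im=cv2.resize(f["pixels"][170:300,190:350,::-1],None,fx=5,fy=4.5); cv2.imwrite("pics/s2c.png",im)
go(.588,-.068,.046,101.1)
go(.6278,-.0602,.046,101.1)
```

```text
bar_face 0.6 [258. 239.] [ 0.654 -0.051]
bar_face 0.55 [139. 206.] [ 0.584 -0.414]
bar_face 0.51 [448. 229.] [0.535 0.445]
front_terminal 0.88 [256. 223.] [ 0.596 -0.073]
front_terminal 0.88 [516. 229.] [0.508 0.627]
front_terminal 0.74 [304. 243.] [0.648 0.067]
t 5.97 tcp [ 0.5837 -0.0666  0.0725] ydir 100.4 j7 1.89 j1 -0.13 F [ 0.4 -0.1 -3.4] w 0.059 g 47
shift [-0.017 -0.009  0.106] turn [ 0.001 -0.004 -0.007] steps 0.4 0.1
t 5.97 tcp [ 0.5837 -0.0666  0.0725] ydir 100.4 j7 1.89 j1 -0.13 F [ 0.4 -0.1 -3.4] w 0.059 g 47
shift [-0.179 -0.007  0.105] turn [ 0.001 -0.004 -0.007] steps 0.8 0.1
```

View pics/s2c.png

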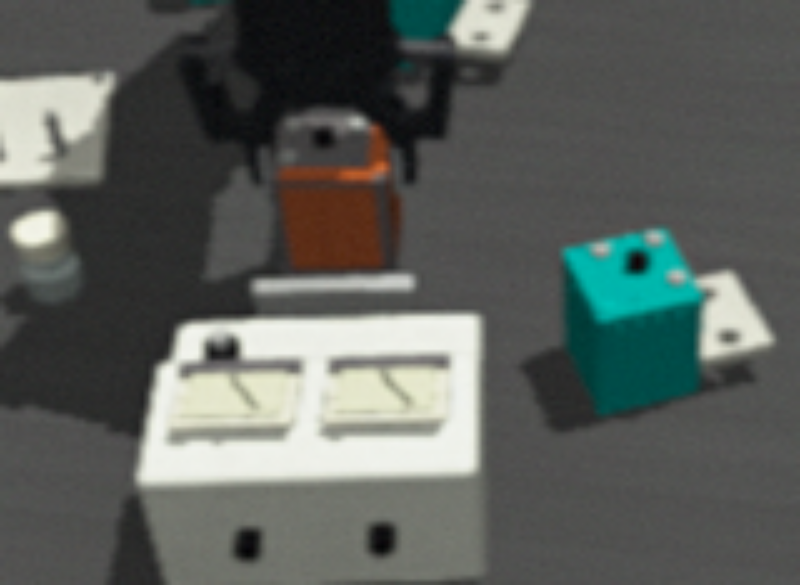

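The cell faces the bar squarely and is centred on it, with its front terminal at about (335,225) and the bar at about (333,288) in the crop. I'll lower it and press.

Emit:
apply_moves:
  rows:
    - [-0.01,-0.009,0.06,0,0,0]
    - [-0.01,-0.009,0.106,0,0,0]
    - [-0.06,-0.009,0.106,0,0,0]
    - [-0.11,-0.008,0.106,0,0,0]
    - [-0.14,-0.008,0.106,0,0,0]

```text
clock: 6.6
tcp_pos: [0.6228, -0.0618, 0.0488]
orientation: [-0.287, 3.127, 0.0]
contact_force: [-2.2, -0.8, -2.5]
grip_width: 0.0596
gripper_force: 47.3
```

```bash
python3 -c "
from h import *
go(.6278,-.0602,.046,101.1)"
```

```text
t 6.60 tcp [ 0.6228 -0.0618  0.0488] ydir 100.5 j7 1.89 j1 -0.13 F [-2.2 -0.8 -2.5] w 0.060 g 47
shift [-0.021  0.003  0.011] turn [-0.     0.001 -0.007] steps 0.1 0.1
```

Emit:
apply_moves:
  rows:
    - [-0.01,0.002,0.01,0,0,0]
    - [-0.018,0.003,0.012,0,0,0]
    - [-0.024,0.003,0.012,0,0,0]
    - [-0.024,0.003,0.012,0,0,0]
    - [-0.024,0.003,0.012,0,0,0]

```text
clock: 7.22
tcp_pos: [0.6259, -0.0608, 0.0447]
orientation: [0.285, -3.127, -0.0]
contact_force: [-4.1, -0.6, -5.5]
grip_width: 0.0597
gripper_force: 47.0
```

Emit:
apply_moves:
  rows:
    - [-0.01,0,-0.003,0,0,0]
    - [-0.016,0,-0.003,0,0,0]
    - [-0.016,0,-0.003,0,0,0]
    - [-0.016,0,-0.003,0,0,0]

```text
clock: 7.72
tcp_pos: [0.6285, -0.0603, 0.0452]
orientation: [0.285, -3.124, -0.0]
contact_force: [-9.0, -1.8, -2.8]
grip_width: 0.0593
gripper_force: 47.1
```

Emit:
apply_moves:
  rows:
    - [-0.008,0,0,0,0,0]
    - [-0.008,0,0,0,0,0]
    - [-0.008,0,0,0,0,0]
    - [-0.008,0,0,0,0,0]

```text
clock: 8.22
tcp_pos: [0.6286, -0.0603, 0.045]
orientation: [0.285, -3.12, -0.001]
contact_force: [-14.3, -1.9, 1.8]
grip_width: 0.0594
gripper_force: 47.4
```

Run:
```python
from h import *
f=r.grab_frame("top"); marks(f,["bar_face","front_terminal"],4)
go(.56,-.0735,.06,101)
```

```text
bar_face 0.45 [355. 149.] [ 0.671 -0.052]
front_terminal 0.86 [412. 268.] [ 0.309 -0.22 ]
front_terminal 0.71 [315. 156.] [0.649 0.072]
front_terminal 0.68 [131. 200.] [0.512 0.63 ]
front_terminal 0.27 [354. 157.] [ 0.647 -0.05 ]
t 8.38 tcp [ 0.6286 -0.0602  0.045 ] ydir 100.4 j7 1.88 j1 -0.13 F [-14.1  -2.8   1.5] w 0.059 g 47
shift [ 0.28  -0.002 -0.058] turn [ 0.001 -0.005 -0.006] steps 1.1 0.1
```

Force rises with no further travel, so the bar is on its stop and the front press is done. Next I'll back off, turn −90°, set the block down and regrip.

Emit:
apply_moves:
  rows:
    - [0.1,0,-0.02,0,0,0]
    - [0.28,0,-0.06,0,0,0.05]
    - [0.3,0,-0.08,0,0,0.16]
    - [0.3,0,-0.08,0,0,0.27]
    - [0.3,0,-0.08,0,0,0.38]

```text
clock: 9.0
tcp_pos: [0.5613, -0.0726, 0.067]
orientation: [0.654, 3.068, 0.002]
contact_force: [0.5, 0.5, -4.7]
grip_width: 0.0596
gripper_force: 47.1
```

Emit:
apply_moves:
  rows:
    - [0,0,0,0,0,0.11]
    - [0,0,0,0,0,0.22]
    - [0,0,0,0,0,0.33]
    - [0,0,0,0,0,0.44]
    - [0,0,0,0,0,0.55]

```text
clock: 9.62
tcp_pos: [0.5613, -0.0725, 0.0667]
orientation: [1.878, 2.514, 0.004]
contact_force: [-0.4, 1.0, -4.9]
grip_width: 0.0596
gripper_force: 47.1
```

```bash
python3 -c "
from h import *
go(.552,-.075,.0435,11.1)"
```

```text
t 9.62 tcp [ 0.5613 -0.0725  0.0667] ydir 16.5 j7 0.73 j1 -0.41 F [-0.4  1.  -4.9] w 0.060 g 47
shift [ 0.001 -0.039  0.093] turn [0.003 0.001 0.06 ] steps 0.4 0.5
```

Emit:
apply_moves:
  rows:
    - [0,0,0.05,0,0,0.06]
    - [0,0,0.08,0,0,0.06]
    - [0,0,0.092,0,0,0.06]
    - [0,0,0.092,0,0,0.06]

```text
clock: 10.12
tcp_pos: [0.5595, -0.0731, 0.0431]
orientation: [1.989, 2.431, 0.001]
contact_force: [-0.0, 0.6, -3.2]
grip_width: 0.0595
gripper_force: 47.3
```

Emit:
apply_moves:
  rows:
    - [0,0,0,0,0,0]
    - [0,0,0,0,0,0]
    - [0,0,-0.08,0,0,0]
    - [0,0,-0.28,0,0,0]
    - [0,0,-0.36,0,0,-0.1]
  claw: 1

```text
clock: 10.75
tcp_pos: [0.5606, -0.0737, 0.1367]
orientation: [1.788, 2.578, 0.003]
contact_force: [0.6, 0.3, -0.3]
grip_width: 0.0857
gripper_force: 0.0
```

Run:
```python
from h import *
f=r.grab_frame("wrist"); save(f,"w3"); pose_cell(f,np.array([.56,-.07]),rad=.1)
go(.562,-.074,.043,101.1)
```

```text
cell 0.79 [316. 190.] [ 0.5569 -0.0775]
ear_hole_a 0.67 [310. 142.] [ 0.5343 -0.031 ]
ear_hole_a 0.56 [346. 152.] [ 0.5689 -0.0278]
t 11.00 tcp [ 0.5587 -0.0729  0.1328] ydir 20.2 j7 0.72 j1 -0.47 F [ 0.1  0.5 -0.2] w 0.085 g 0
shift [-0.009  0.011  0.359] turn [ 0.    -0.    -0.899] steps 1.4 7.6
```

View pics/w3.png

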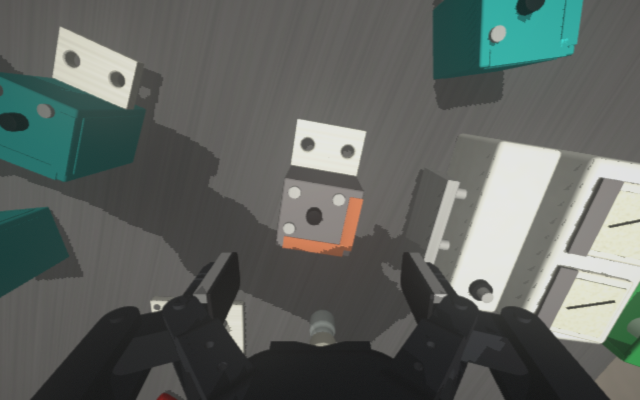

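The cell stands upright, with holes at (307,144) and (348,152). The side terminal faces the tester on the right. Next I'll turn the gripper and regrip on the ±x faces.

Run:
```python
from h import *
f=r.grab_frame("wrist")
a=back(f,(348,152),.03)[:2]; b=back(f,(307,144),.03)[:2]; print(np.linalg.norm(a-b))
x=np.array([[0,1],[-1,0]])@(a-b); x/=np.linalg.norm(x); c=(a+b)/2+.048*x
print("yaw",np.degrees(np.arctan2(x[1],x[0])),"org",c)
go(c[0],c[1],.043,101.1)
```

```text
0.03620592703439549
yaw -80.73140385828603 org [ 0.555994  -0.0753782]
t 11.05 tcp [ 0.5584 -0.0728  0.1323] ydir 20.2 j7 0.72 j1 -0.47 F [-0.5  0.8  0.6] w 0.085 g 0
shift [-0.006 -0.012  0.357] turn [-0.    -0.001 -0.899] steps 1.4 7.6
```

Emit:
apply_moves:
  rows:
    - [0,0,0,0,0,-0.11]
    - [0,0,0,0,0,-0.22]
    - [0,0,0,0,0,-0.33]
    - [0,0,0,0,0,-0.44]
    - [0,0,0,0,0,-0.55]

```text
clock: 11.68
tcp_pos: [0.5581, -0.073, 0.1316]
orientation: [-0.543, -3.092, 0.001]
contact_force: [0.4, -0.7, -0.0]
grip_width: 0.0855
gripper_force: 0.0
```

Run:
```python
from h import *
go(.5605,-.0755,.043,101)
```

```text
t 11.68 tcp [ 0.5581 -0.073   0.1316] ydir 70.1 j7 1.46 j1 -0.30 F [ 0.4 -0.7 -0. ] w 0.086 g 0
shift [-0.013 -0.006  0.354] turn [-0.    -0.002 -0.344] steps 1.4 2.9
```

Emit:
apply_moves:
  rows:
    - [0,-0.009,0,0,0,-0.115]
    - [0,-0.009,0,0,0,-0.23]
    - [0,-0.009,0,0,0,-0.344]
    - [0,-0.009,0.15,0,0,-0.344]
    - [0,-0.009,0.3,0,0,-0.344]

```text
clock: 12.3
tcp_pos: [0.5578, -0.0752, 0.0563]
orientation: [0.293, -3.127, -0.0]
contact_force: [-0.1, 1.6, -0.3]
grip_width: 0.0851
gripper_force: 0.0
```

Emit:
apply_moves:
  rows:
    - [0,0,0.052,0,0,0]
    - [0,0,0.052,0,0,0]

```text
clock: 12.55
tcp_pos: [0.5574, -0.0752, 0.044]
orientation: [0.294, -3.125, -0.0]
contact_force: [0.3, 0.2, 0.4]
grip_width: 0.0854
gripper_force: 0.0
```

Emit:
apply_moves:
  rows:
    - [0,0,0,0,0,0]
    - [0,0,0,0,0,0]
    - [0,0,0,0,0,0]
    - [0,0,0,0,0,0]
  claw: 0

```text
clock: 13.05
tcp_pos: [0.5594, -0.0754, 0.0463]
orientation: [-0.295, 3.125, -0.0]
contact_force: [-0.4, -1.4, 7.1]
grip_width: 0.0554
gripper_force: 43.8
```

Run:
```python
from h import *
f=r.grab_frame("wrist"); save(f,"w4"); pose_cell(f,np.array([.56,-.07]),rad=.1)
u=np.array([.981,.193]); T=np.array([.650,-.056])
c=T-.037*u
go(c[0],c[1],.046,101.1)
```

```text
cell 0.88 [322. 223.] [ 0.5584 -0.0751]
ear_hole_a 0.94 [396. 210.] [ 0.5326 -0.0321]
ear_hole_a 0.88 [390. 261.] [ 0.5691 -0.026 ]
t 13.30 tcp [ 0.5594 -0.0754  0.0462] ydir 100.8 j7 1.97 j1 -0.16 F [-0.1 -1.6  6.2] w 0.055 g 44
shift [-0.223  0.007  0.001] turn [-0.     0.002 -0.004] steps 0.9 0.0
```

View pics/w4.png

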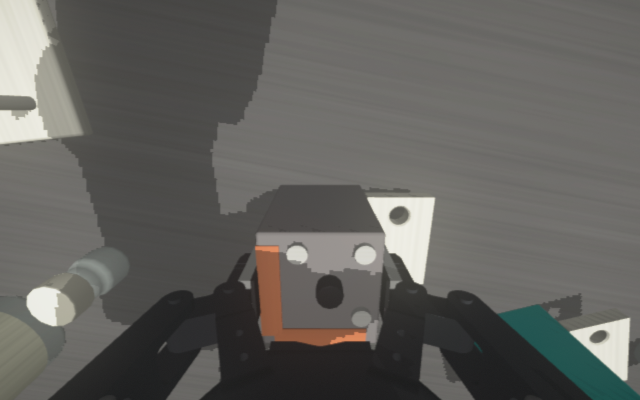

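Good grip: the fingers are on the front and ear faces, and the side face (orange, bottom edge) is free toward the bar. Moving to press.

Emit:
apply_moves:
  rows:
    - [0,0,-0.015,0,0,0]
    - [-0.07,0.002,-0.015,0,0,0]
    - [-0.14,0.005,-0.015,0,0,0]
    - [-0.2,0.006,-0.015,0,0,0]
    - [-0.22,0.007,-0.015,0,0,0]

```text
clock: 13.92
tcp_pos: [0.6125, -0.0627, 0.0484]
orientation: [0.297, -3.127, -0.0]
contact_force: [0.3, -0.1, -4.4]
grip_width: 0.0551
gripper_force: 43.4
```

Emit:
apply_moves:
  rows:
    - [-0.015,0,0,0,0,0]
    - [-0.03,0,0,0,0,0]
    - [-0.03,0,0,0,0,0]
    - [-0.03,0,0,0,0,0]

```text
clock: 14.42
tcp_pos: [0.619, -0.0619, 0.0486]
orientation: [0.295, -3.127, -0.0]
contact_force: [-0.2, -0.2, -4.3]
grip_width: 0.0558
gripper_force: 43.4
```

Run:
```python
from h import *
u=np.array([.981,.193]); T=np.array([.650,-.056])
c=T-.023*u
go(c[0],c[1],.049,101.1)
```

```text
t 14.43 tcp [ 0.619  -0.0619  0.0486] ydir 100.8 j7 1.94 j1 -0.18 F [-0.2 -0.2 -4.3] w 0.056 g 43
shift [-0.034 -0.001 -0.002] turn [ 0.    -0.    -0.003] steps 0.1 0.0
```

Emit:
apply_moves:
  rows:
    - [-0.015,0,0,0,0,0]
    - [-0.03,0,0,0,0,0]
    - [-0.04,0,0,0,0,0]
    - [-0.048,0,0,0,0,0]
    - [-0.048,0,0,0,0,0]

```text
clock: 15.05
tcp_pos: [0.6285, -0.06, 0.0479]
orientation: [0.295, -3.122, -0.0]
contact_force: [-8.3, -0.9, 0.1]
grip_width: 0.0554
gripper_force: 43.9
```

Emit:
apply_moves:
  rows:
    - [-0.01,0,0,0,0,0]
    - [-0.016,0,0,0,0,0]
    - [-0.016,0,0,0,0,0]
    - [-0.016,0,0,0,0,0]
    - [-0.016,0,0,0,0,0]

```text
clock: 15.68
tcp_pos: [0.6286, -0.06, 0.047]
orientation: [0.294, -3.115, -0.001]
contact_force: [-17.2, -3.2, 3.9]
grip_width: 0.0555
gripper_force: 44.3
```

Run:
```python
from h import *
org=np.array([.4686,-.298]); c=org
go(.55,-.1,.16,101-84.3)
```

```text
t 15.68 tcp [ 0.6286 -0.06    0.047 ] ydir 100.8 j7 1.93 j1 -0.18 F [-17.2  -3.2   3.9] w 0.055 g 44
shift [ 0.344 -0.098 -0.448] turn [-0.005 -0.008  0.934] steps 2.3 7.9
```

The side press reached the stop (17 N, held). Now I'll back off, lift and turn toward the stand.

Emit:
apply_moves:
  rows:
    - [0.1,0,-0.02,0,0,0]
    - [0.25,0,-0.2,0,0,0.05]
    - [0.3,-0.03,-0.4,0,0,0.16]
    - [0.34,-0.06,-0.58,0,0,0.27]
    - [0.34,-0.1,-0.6,0,0,0.38]

```text
clock: 16.3
tcp_pos: [0.5587, -0.0998, 0.2028]
orientation: [0.645, 3.066, 0.004]
contact_force: [-0.2, 0.1, -4.6]
grip_width: 0.0555
gripper_force: 45.8
```

Emit:
apply_moves:
  rows:
    - [0,0,0,0,0,0.11]
    - [0,0,0,0,0,0.22]
    - [0,0,0,0,0,0.33]
    - [0,0,0,0,0,0.44]
    - [0,0,0,0,0,0.55]

```text
clock: 16.92
tcp_pos: [0.5571, -0.0989, 0.199]
orientation: [1.872, 2.521, 0.002]
contact_force: [-0.5, 0.5, -2.8]
grip_width: 0.0552
gripper_force: 45.5
```

Run:
```python
from h import *
go(.4686,-.298,.15,16.8)
```

```text
t 16.93 tcp [ 0.5571 -0.0989  0.199 ] ydir 16.8 j7 0.64 j1 -0.45 F [-0.5  0.5 -2.8] w 0.055 g 46
shift [-0.66  -0.569  0.195] turn [ 0.001  0.    -0.   ] steps 3.6 0.0
```

Emit:
apply_moves:
  rows:
    - [-0.17,-0.15,0,0,0,0]
    - [-0.34,-0.3,0.05,0,0,0]
    - [-0.51,-0.44,0.15,0,0,0]
    - [-0.66,-0.57,0.3,0,0,0]
    - [-0.66,-0.57,0.36,0,0,0]

```text
clock: 17.55
tcp_pos: [0.4654, -0.3033, 0.1075]
orientation: [1.877, 2.519, -0.004]
contact_force: [0.1, 0.3, -3.1]
grip_width: 0.0554
gripper_force: 45.6
```

Emit:
apply_moves:
  rows:
    - [0,0,0,0,0,0]

```text
clock: 17.68
tcp_pos: [0.4686, -0.2983, 0.1078]
orientation: [-1.866, -2.526, -0.0]
contact_force: [0.3, 1.0, -4.1]
grip_width: 0.0553
gripper_force: 45.5
```

Run:
```python
from h import *
f=r.grab_frame("wrist"); save(f,"w5"); marks(f,["ear_hole_a","pin_a","stand"])
go(.4686,-.298,.1,16.8)
```

```text
ear_hole_a 0.93 [394. 210.] [ 0.531 -0.285]
ear_hole_a 0.92 [388. 258.] [ 0.544 -0.331]
ear_hole_a 0.67 [61. 87.] [ 0.251 -0.267]
pin_a 0.87 [382. 228.] [ 0.524 -0.301]
pin_a 0.85 [384. 184.] [ 0.511 -0.264]
pin_a 0.49 [393. 208.] [ 0.526 -0.281]
stand 0.6 [323. 195.] [ 0.47  -0.296]
stand 0.2 [388. 259.] [ 0.553 -0.341]
t 17.88 tcp [ 0.4703 -0.298   0.1096] ydir 17.2 j7 1.14 j1 -0.02 F [ 0.2  0.3 -3.3] w 0.055 g 46
shift [ 0.002 -0.006  0.039] turn [0.001 0.001 0.005] steps 0.2 0.0
```

View pics/w5.png

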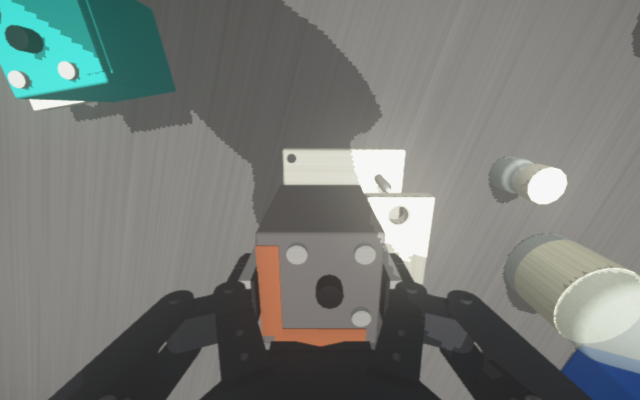

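The stand is below. One pin shows at (383,184) and the upper ear hole is at (398,214). I'll shift sideways so both pins are clear of the ear and measure them once.

Emit:
apply_moves:
  rows:
    - [0.0,-0.1,0,0,0,0]
    - [0,-0.25,0,0,0,0]
    - [0,-0.25,0,0,0,0]
    - [0,-0.25,0,0,0,0]
    - [0,-0.25,0,0,0,0]

```text
clock: 18.5
tcp_pos: [0.4097, -0.3169, 0.1089]
orientation: [1.864, 2.528, 0.001]
contact_force: [0.5, 0.2, -3.7]
grip_width: 0.0553
gripper_force: 45.7
```

Run:
```python
from h import *
for i in range(2):
    f=r.grab_frame("wrist"); o=r.get_obs(); marks(f,["pin_a","ear_hole_a"],2)
    M=R.from_rotvec(o["orientation"]).as_matrix(); z=o["tcp_pos"][2]-.0262
    print("tcp",o["tcp_pos"],"hole z",z,"tilt",M[2])
    for d in r.landmark_of(f,"ear_hole_a")[:2]: w=back(f,d["point"],z); print("hole",w.round(4),"tool",(M.T@(w-o["tcp_pos"])).round(4))
p=np.array([.5146,-.2841,.03]); q=proj(f,p)[0]; print(q)
x0,y0=[int(v) for v in q-[70,60]]; print(x0,y0)
cv2.imwrite("pics/pins.png",cv2.resize(f["pixels"][max(y0,0):y0+120,x0:x0+140,::-1],None,fx=5,fy=5,interpolation=cv2.INTER_CUBIC))
```

```text
pin_a 0.93 [453. 220.] [ 0.52  -0.295]
pin_a 0.71 [457. 183.] [ 0.509 -0.264]
ear_hole_a 0.68 [147.  88.] [ 0.255 -0.268]
ear_hole_a 0.62 [389. 259.] [ 0.487 -0.351]
tcp [ 0.40965579 -0.31690668  0.10880571] hole z 0.0826057099965244 tilt [-3.63081923e-04  5.72577738e-04 -9.99999770e-01]
hole [ 0.2903 -0.2608  0.0826] tool [ 0.0889 -0.0974  0.0261]
hole [ 0.4594 -0.3213  0.0826] tool [-0.0189  0.0462  0.0262]
pin_a 0.88 [458. 183.] [ 0.509 -0.265]
pin_a 0.65 [454. 225.] [ 0.522 -0.299]
ear_hole_a 0.82 [389. 260.] [ 0.487 -0.352]
ear_hole_a 0.77 [145.  89.] [ 0.253 -0.268]
tcp [ 0.40905144 -0.31702727  0.10856529] hole z 0.0823652895480116 tilt [ 4.02855880e-05 -9.13872120e-05 -9.99999995e-01]
hole [ 0.4592 -0.3221  0.0824] tool [-0.0197  0.0464  0.0262]
hole [ 0.2891 -0.2614  0.0824] tool [ 0.0885 -0.0982  0.0262]
[453.42896172 206.63185019]
383 146
```

View pics/pins.png

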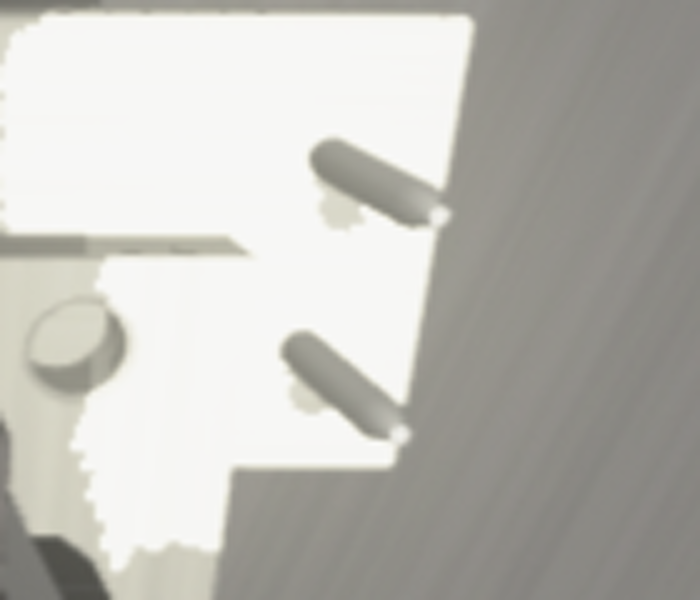

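Both pins are clear. Their tips are at px (470.6,188.4) and (462.6,232.4), and their feet at (448,177) and (442.6,215.4). The upper hole (b) is at (397,213.6).

Run:
```python
from h import *
f=r.grab_frame("wrist"); o=r.get_obs(); M=R.from_rotvec(o["orientation"]).as_matrix(); t=o["tcp_pos"]
g=lambda p,z:back(f,p,z)[:2]
tb,ta=g((470.6,188.4),.047),g((462.6,232.4),.047); bb,ba=g((448,177),.01),g((442.6,215.4),.01)
print("tips b,a",tb,ta,np.linalg.norm(ta-tb)); print("feet",bb,ba,np.linalg.norm(ba-bb))
d=(ta-tb)+(ba-bb); yaw=np.arctan2(-d[0],d[1]); print("yaw",np.degrees(yaw))
m=(ta+tb+ba+bb)/4; x=np.array([np.cos(yaw),np.sin(yaw)]); print("mid",m,"org",m+.048*x)
hb=back(f,(397,213.6),t[2]-.0462+.03); print("hole b top",hb,"tool",M.T@(hb-t))
for c,ydir in((m+.048*x,np.degrees(yaw)+180),): go(c[0]-.001*x[0],c[1]-.001*x[1],.095,ydir)
```

```text
tips b,a [ 0.51027566 -0.26403753] [ 0.52061646 -0.29872242] 0.036193561010680046
feet [ 0.50936906 -0.26434447] [ 0.52013576 -0.29881693] 0.03611471729043267
yaw -163.0273021600693
mid [ 0.51509924 -0.28148034] org [ 0.46918993 -0.2954923 ]
hole b top [ 0.44718217 -0.28659534  0.09237073] tool [0.01795098 0.0456742  0.0161962 ]
t 18.95 tcp [ 0.4088 -0.3172  0.1086] ydir 17.1 j7 1.22 j1 0.03 F [ 0.2  0.1 -3.3] w 0.056 g 46
shift [0.012 0.26  0.054] turn [-0.    -0.     0.001] steps 1.1 0.0
```

Emit:
apply_moves:
  rows:
    - [0.005,0.12,0,0,0,0]
    - [0.012,0.263,0,0,0,0]
    - [0.012,0.263,0.03,0,0,0]
    - [0.012,0.263,0.054,0,0,0]
    - [0.012,0.263,0.054,0,0,0]

```text
clock: 19.58
tcp_pos: [0.4692, -0.2953, 0.0945]
orientation: [-1.867, -2.524, 0.001]
contact_force: [-0.1, 0.2, -4.0]
grip_width: 0.0554
gripper_force: 45.8
```

Run:
```python
from h import *
f=r.grab_frame("wrist"); o=r.get_obs(); M=R.from_rotvec(o["orientation"]).as_matrix(); t=o["tcp_pos"]
z=t[2]-.0262
for d in r.landmark_of(f,"ear_hole_a")[:3]: w=back(f,d["point"],z); print("hole",round(d["conf"],2),d["point"],w.round(4),"tool",(M.T@(w-t)).round(4))
go(.46919+.0019,-.29549+.0006,.075,17)
```

```text
hole 0.97 [390.6, 257.1] [ 0.5189 -0.2978  0.0687] tool [-0.0167  0.0465  0.0261]
hole 0.7 [396.9, 209.0] [ 0.5101 -0.2645  0.0687] tool [0.0177 0.0478 0.0262]
t 19.68 tcp [ 0.4699 -0.2955  0.0951] ydir 17.0 j7 1.14 j1 -0.02 F [-0.1 -0.2 -4.7] w 0.055 g 46
shift [0.001 0.005 0.081] turn [-0. -0.  0.] steps 0.3 0.0
```

Emit:
apply_moves:
  rows:
    - [0,0.003,0.03,0,0,0]
    - [0,0.003,0.06,0,0,0]
    - [0,0.003,0.08,0,0,0]
    - [0,0.003,0.1,0,0,0]
    - [0,0.003,0.1,0,0,0]

```text
clock: 20.3
tcp_pos: [0.4712, -0.2946, 0.0697]
orientation: [-1.866, -2.526, 0.0]
contact_force: [-0.1, 0.3, -3.5]
grip_width: 0.0552
gripper_force: 45.8
```

Emit:
apply_moves:
  rows:
    - [0,0,0.02,0,0,0]
    - [0,0,0.035,0,0,0]
    - [0,0,0.048,0,0,0]
    - [0,0,0.054,0,0,0]
    - [0,0,0.054,0,0,0]

```text
clock: 20.92
tcp_pos: [0.4715, -0.2948, 0.0566]
orientation: [1.866, 2.527, 0.0]
contact_force: [-0.9, -0.1, -3.4]
grip_width: 0.0555
gripper_force: 45.8
```

Almost down: there's no side force, and the load is still in the hand. I'll lower until contact.

Emit:
apply_moves:
  rows:
    - [0,0,0.005,0,0,0]
    - [0,0,0.01,0,0,0]
    - [0,0,0.01,0,0,0]

```text
clock: 21.3
tcp_pos: [0.4715, -0.2949, 0.0562]
orientation: [1.867, 2.527, 0.003]
contact_force: [-7.3, 5.5, 20.8]
grip_width: 0.0553
gripper_force: 48.7
```

Emit:
apply_moves:
  rows:
    - [0,0,-0.006,0,0,0]
    - [0,0,-0.006,0,0,0]

```text
clock: 21.55
tcp_pos: [0.4716, -0.2949, 0.0563]
orientation: [1.866, 2.527, 0.001]
contact_force: [-3.4, 2.2, 8.1]
grip_width: 0.0556
gripper_force: 47.2
```

Emit:
apply_moves:
  rows:
    - [0,0,0,0,0,0]
    - [0,0,0,0,0,0]
    - [0,0,-0.03,0,0,0]
    - [0,0,-0.2,0,0,0]
    - [0,0,-0.4,0,0,0]
  claw: 0.9

```text
clock: 22.18
tcp_pos: [0.4709, -0.2946, 0.1565]
orientation: [-1.866, -2.526, 0.001]
contact_force: [0.4, -0.5, -0.6]
grip_width: 0.077
gripper_force: 0.0
```

Emit:
apply_moves:
  rows:
    - [0.1,0,-0.2,0,0,0]
    - [0.2,0,-0.3,0,0,0]
    - [0.2,0,-0.3,0,0,0]

```text
clock: 22.55
tcp_pos: [0.4578, -0.2461, 0.2326]
orientation: [1.862, 2.527, 0.005]
contact_force: [0.8, -0.7, -0.3]
grip_width: 0.077
gripper_force: 0.0
```

Run:
```python
from h import *
f=r.grab_frame("wrist"); save(f,"end"); go(.47,-.295,.2,17)
for n,zz in(("ear_hole_a",.03),("pin_a",.03),("cell",.01)):
    for d in r.landmark_of(f,n)[:3]: print(n,round(d["conf"],2),np.round(d["point"],0),np.round(back(f,d["point"],zz)[:2],4))
x=np.array([np.cos(np.radians(-163)),np.sin(np.radians(-163))]); y=np.array([-x[1],x[0]]); o=np.array([.4692,-.2955])
q=proj(f,[np.r_[o+i*x+j*y,.09] for i,j in((.028,.03),(.028,-.03),(-.028,-.03),(-.028,.03))]); print("expected top corners",q.round(0).tolist())
print("outline",[(round(d["conf"],2),d["rect"]) for d in r.outline_of(f,"cell")[:3]])
q=proj(f,[np.r_[o-.048*x+j*y,.048] for j in(.018,-.018)]); print("expected pin tips",q.round(0).tolist())
```

```text
t 22.60 tcp [ 0.4573 -0.2466  0.2314] ydir 17.2 j7 0.90 j1 -0.25 F [ 0.6  0.6 -0.4] w 0.077 g 0
shift [-0.2   -0.009  0.126] turn [0.002 0.    0.002] steps 0.9 0.0
ear_hole_a 0.97 [155. 141.] [ 0.2558 -0.2659]
ear_hole_a 0.92 [147. 108.] [ 0.242  -0.2314]
ear_hole_a 0.82 [354. 227.] [ 0.5221 -0.3017]
pin_a 0.8 [355. 227.] [ 0.5237 -0.3009]
pin_a 0.7 [355. 198.] [ 0.5103 -0.2638]
cell 0.94 [197. 123.] [ 0.2927 -0.2333]
cell 0.92 [270.   6.] [ 0.3495 -0.0842]
cell 0.61 [321. 205.] [ 0.4736 -0.2917]
expected top corners [[292.0, 255.0], [291.0, 205.0], [343.0, 205.0], [341.0, 255.0]]
outline [(0.91, [124.8, 87.7, 97.9, 66.6]), (0.72, [217.7, 0.0, 87.0, 42.6]), (0.62, [291.9, 187.5, 81.6, 69.7])]
expected pin tips [[355.0, 230.0], [356.0, 203.0]]
```

The cell's outline, holes and pins all match the parked pose, and the robot is clear.

```bash
python3 -c "
from h import *
print(r.hand_in())"
```

```text
the job is handed in; nothing more can be done
None
```

I pressed the front and then the side terminal until the bar stopped moving, parked the block on the stand's pins, let go and handed the job in; the final check matched the parked pose, but the hand-in returned no verdict.

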